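# Bed three injector parts lightly in their seats

### The arm

A 6-joint arm with a two-finger parallel gripper is mounted at the origin on a cart in front of the work surface, level with it; the furniture and walls round the work are solid. World frame = base frame: x ahead of the robot, y to its left, z up, the work surface at z = 0. Lengths are in m, angles in rad, forces in N, time in s.
With the tool pointing down it reaches from about 0.25 to 0.775 m from the base axis. Payload 8.9 kg.
Tool frame: the origin (TCP) lies at the very end of the fingers, on their centre line; the grasp point (between the pads) lies 19 mm behind it; z points along the fingers, y is the direction in which the jaws open and shut (so a half turn about z gives the same grasp; the last joint's range is limited). The gripper opens to 85 mm and grips with 20 to 120 N. Pads are 22 mm wide; open, the fingers measure 114 mm over their backs; the gripper's body (76 mm by 85 mm) begins 54 mm behind the grasp point. The pads swing forward as they close: fully open they stand 13 mm farther back than shut.
Start: joints at [1.198, 0.291, -0.153, 1.127, 0, 1.431], TCP at [0.122, 0.511, 0.231] pointing down, gripper open.
Joint ranges: [-2.52, 2.52], [-0.91, 1.74], [-1.3, 1.37], [-1.96, 2.02], [-1.52, 1.47], [-3.14, 3.14]. Speed limits (rad/s): [2.22, 2.22, 2.79, 3.14, 3.14, 3.14].

### API

Orientations are given as a 3x3 rotation matrix whose columns are the frame's x, y, z axes.
In Python, from rig import r gives the robot as it stands.
- The arm moves only by the tool servo_tool, never from a script. Its argument "motion" is a list of rows, each a list of 3 entries, a list of its own where there are three numbers: the shift along the tool's x, y, z normalised to -1 to 1, where 1 is 2.5 cm, then the turn about the tool's z normalised to -1 to 1, where 1 is 6 degrees, then the closure, from 0 (fully open) to 1 (shut). In form: [[[x, y, z], twist, jaw], ...]. A call has 1 to 5 rows; each row shifts and turns the pose as measured when the row begins, along the tool's axes as they then stand; what a row does not reach is not made up. A row lasts 1/8 s, in which the tool goes at most 62.5 mm and 10.7 degrees, less where a joint would pass 70% of its speed; a pose out of reach is approached as far as the arm can. A call with a number of a shift or a turn outside -1 to 1 is refused whole. A call with a gripper value outside its range is refused whole. The fingers move at their own pace and stop on an object; "force" is the grip in N (left out, the last holds). Time passes only in rows, so rows that do not move let the fingers close. It gives the time, the measured TCP pose, the force and the opening at its end, in the units of the state.
- r.get_state(): the state, without advancing time (a new reading comes with each control period).
- r.read_camera(name): name is "scene" or "top"; returns a dict with "color" (400x640x3 uint8, red, green, blue), "depth" (400x640 float32, m along the optical axis (not along the pixel's ray), 0 where there is no reading), "vfov" (degrees; the focal length in pixels is half the picture's height over the tangent of half this angle, whatever the lens; pixels are square), "cx", "cy" (the principal point, pixels), "cam_to_world" (4x4, takes a point from camera to world coordinates). Camera axes: x right, y down, z forward; pixel columns grow to the right and rows downward; lengths in m; the calibration is good to about 2 mm. A picture is of the moment at which its call begins.
- r.finish_job(): hands the job in, once; it reports no verdict.
The state is a dict: "time": time; "joint_positions": joint angles; "qd": joint speeds; "joint_torque": joint torques, N m; "eef_pos": TCP position; "eef_rot": TCP orientation; "force": force on the tool from outside, world axes, zero at the start; "torque": the same for the moment, N m; "finger_gap": finger opening in m.
Only numpy, scipy, OpenCV 4.12 (cv2) and the standard library are available. Lean on these libraries where they do the work, as an engineer would, in place of code of your own. Each camera call takes 0.05 s, during which the arm holds its last target.

### The job

Bed the three parts standing on the fixture's seats by pressing lightly on top of each with the fingertips: first the tall sleeve, then the broad ring, last the small ring. Each press should sink the part about half a centimetre and stay well short of the end of its seat's travel; the seat stays down by itself. Lift nothing, and leave the vial, connector and marker alone.

Things in the scene. Friction and masses are not known exactly. Their poses are not given: they have to be found in the camera images.
- fixture: Bedding fixture fixed to the bench: steel base 124 x 330 x 10 mm, aluminium block 84 x 296 mm on it, its top 30 mm above the bench, and three equal seats in a row, each in a steel collar 62 mm wide, 5 mm high. Origin under the middle seat at bench level; z up, y along the row; seats at y = -100, 0, +100 mm, x = 0. Which part stands on which seat varies.
- seat0 (a joint): Seat at y = -100 mm of the fixture: shallow cup 48 mm across, floor 50 mm and rim 53 mm above the bench at the start. Value: metres pushed down, 0 (start) to 0.018, a hard stop. No spring: friction holds it where it is pushed. It gives at about 2 to 5 N on top of the part, and the resistance hardly grows until the stop.
- seat1 (a joint): The same for the middle seat, y = 0: metres pushed down, 0 to 0.018.
- seat2 (a joint): The same for the seat at y = +100 mm: metres pushed down, 0 to 0.018.
- sleeve: The tall sleeve: dark turned steel sleeve, 35 mm across, 64 mm tall, about 0.2 kg, loose, standing upright in a seat cup. Origin at the centre of its underside, z up; its top is 64 mm above, about 114 mm above the bench at the start.
- broad_ring: The broad ring: ground spacer ring 38 mm across, 14 mm tall, 60 g, loose, lying flat in a seat cup. Origin at the centre of its underside; its top is 14 mm above, about 64 mm above the bench at the start, 11 mm above the cup's rim.
- small_ring: The small ring: spacer ring 22 mm across, 14 mm tall, 30 g, loose, lying flat near the middle of a seat cup. Origin at the centre of its underside; its top is 14 mm above, about 64 mm above the bench at the start, 11 mm above the cup's rim.
- vial: Bystander: sample bottle with a screw cap, 32 mm across, 60 mm tall, standing loose on the bench behind the fixture. Origin at the centre of its underside.
- connector: Bystander: black round cable connector lying loose on the bench behind the fixture, 62 x 21 x 22 mm. Origin at the centre of its underside.
- marker: Bystander: dark marker pen lying loose on the bench to the right of the fixture, 131 x 16 x 16 mm. Origin at the centre of its underside.
There are look-alikes about, which are no part of the job. Of the things like the broad_ring, leave any that is pink; of the rest the smaller one is meant.

How it is judged:
By the outcome, as a careful person would: the job done as asked, in the order asked, and still so for the second after the job is handed in, with the robot touching nothing.
It also fails if it takes over 51 s, if anything falls off the work surface, if the arm or the gripper's body presses on something with over 40 N, if the wrist force passes 120 N, or if a joint passes its speed limit or range.

## Working session

There is one attempt and no reset: what is moved stays moved. The work goes in short steps, Python scripts to look and compute and a tool call to move; the robot and the scene stay as the last step left them, time stands still between calls to the robot, and variables do not carry over. Pictures are saved under pics/ and viewed, and the job is handed in when it is done.

Besides the shell and the picture viewer there is one more tool, called after "Call:" by a JSON object that holds its "name" and its "arguments", one argument or row to a line. servo_tool: Moves the arm, as the interface text tells. Scaled input: -1 to 1 covers 2.5 cm each way for a shift and 6 degrees each way for a turn. Its arguments: {"type":"object","properties":{"motion":{"type":"array"},"force":{"type":"number"}},"required":["motion"]}

```bash
mkdir -p pics; ls
cat > h.py <<'E'
import numpy as np, cv2
from rig import r
def cam(n):
    c=r.read_camera(n); c['f']=200/np.tan(np.radians(c['vfov'])/2); return c
def ray(c,u,v,z):
    d=np.array([(u-c['cx'])/c['f'],(v-c['cy'])/c['f'],1]); M=np.array(c['cam_to_world'])
    d=M[:3,:3]@d; o=M[:3,3]; return o+d*(z-o[2])/d[2]
def save(n,c): cv2.imwrite('pics/'+n,c['color'][:,:,::-1])
E
python3 - <<'E'
from h import *
import pickle
s=r.get_state();print({k:np.round(v,4).tolist() for k,v in s.items()})
C={}
for n in('scene','top'):
    c=cam(n);save(n+'0.png',c);C[n]=c;print(n,c['f'],c['cx'],c['cy'],np.round(c['cam_to_world'],3).tolist())
pickle.dump(C,open('c0.pkl','wb'))
E
```

```text
pics
{'time': 0.0, 'joint_positions': [1.1977, 0.2912, -0.1541, 1.1267, 0.0, 1.4315], 'qd': [0.0012, -0.0016, -0.0013, -0.0002, 0.0002, 0.0], 'joint_torque': [-0.0025, -53.714, 33.1369, 0.0156, -0.0003, -0.0], 'eef_pos': [0.1215, 0.5103, 0.2308], 'eef_rot': [[-0.9728, 0.2316, -0.0005], [0.2316, 0.9728, -0.0012], [0.0002, -0.0012, -1.0]], 'force': [0.7319, -0.8197, 0.3565], 'torque': [-0.0033, -0.0717, 0.0376], 'finger_gap': 0.0854}
scene 491.2276000895089 327.4050495527319 206.3760539018824 [[0.553, -0.489, 0.675, 0.017], [-0.833, -0.32, 0.451, -0.431], [-0.005, -0.811, -0.584, 0.578], [0.0, 0.0, 0.0, 1.0]]
top 448.7069726673331 320.6759981700255 199.5845242975975 [[0.025, -0.985, 0.17, 0.434], [-1.0, -0.023, 0.009, -0.051], [-0.005, -0.17, -0.985, 0.924], [0.0, 0.0, 0.0, 1.0]]
```

View pics/scene0.png

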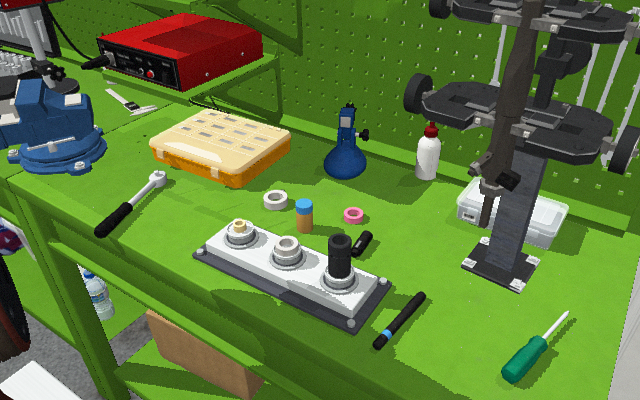

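View pics/top0.png

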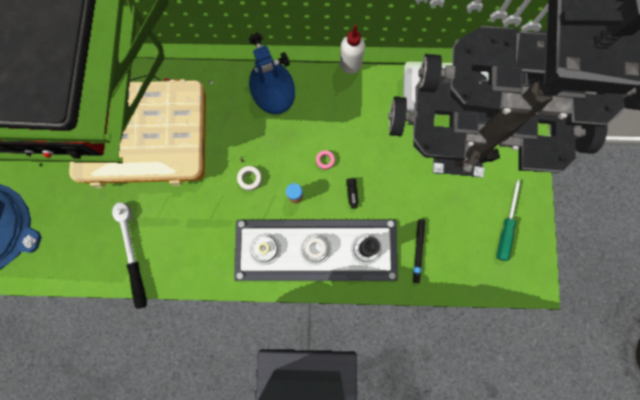

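Run:
```python
from h import *
import pickle
C=pickle.load(open('c0.pkl','rb'))
t=C['top']['color'];s=C['scene']['color']
a=cv2.resize(t[150:290,225:425],(800,560),interpolation=cv2.INTER_CUBIC)
b=cv2.resize(s[180:330,190:390],(800,600),interpolation=cv2.INTER_CUBIC)
cv2.imwrite('pics/tc.png',a[:,:,::-1]);cv2.imwrite('pics/sc.png',b[:,:,::-1])
c=C['top']
# fixture white block outline
hsv=cv2.cvtColor(t,cv2.COLOR_RGB2HSV)
m=((hsv[...,1]<70)).astype(np.uint8); m[:,:225]=0;m[:,410:]=0;m[:210]=0;m[290:]=0
n,l,st,ce=cv2.connectedComponentsWithStats(m); i=1+np.argmax(st[1:,4]); print(st[i])
rect=cv2.minAreaRect(cv2.findContours((l==i).astype(np.uint8),0,1)[0][0]);print(rect)
for p in cv2.boxPoints(rect): print(p,ray(c,*p,0.01).round(4))
print('ctr',ray(c,*rect[0],0.01).round(4))
# depth high points
M=np.array(c['cam_to_world']);v,u=np.mgrid[:400,:640];d=c['depth']
P=np.stack([(u-c['cx'])/c['f']*d,(v-c['cy'])/c['f']*d,d],-1)@M[:3,:3].T+M[:3,3]
for (uu,vv) in((264,247),(316,246),(368,246)):
    w=P[vv-13:vv+14,uu-16:uu+17]; z=w[...,2]; print(uu,np.percentile(z,[1,50,90,99,100]).round(4), w[z>.058].mean(0).round(4),w[z>.058].min(0).round(4),w[z>.058].max(0).round(4))
```

```text
[ 235  220  162   61 9659]
((315.5, 250.0), (60.0, 161.0), 90.0)
[235. 220.] [0.5449 0.1327 0.01  ]
[396. 220.] [ 0.5528 -0.1974  0.01  ]
[396. 280.] [ 0.4317 -0.1969  0.01  ]
[235. 280.] [0.4238 0.1258 0.01  ]
ctr [ 0.4876 -0.0341  0.01  ]
264 [0.0275 0.0484 0.0546 0.0668 0.9239] [0.4825 0.0568 0.1301] [ 0.434  -0.0509  0.0582] [0.4973 0.077  0.9239]
316 [0.0277 0.0487 0.0641 0.0673 0.9239] [ 0.4875 -0.0346  0.0899] [ 0.434  -0.0514  0.0585] [ 0.5075 -0.0149  0.9239]
368 [0.0278 0.0501 0.1134 0.1158 0.9239] [ 0.4903 -0.1319  0.1097] [ 0.434  -0.1506  0.0583] [ 0.5077 -0.0509  0.9239]
```

View pics/tc.png

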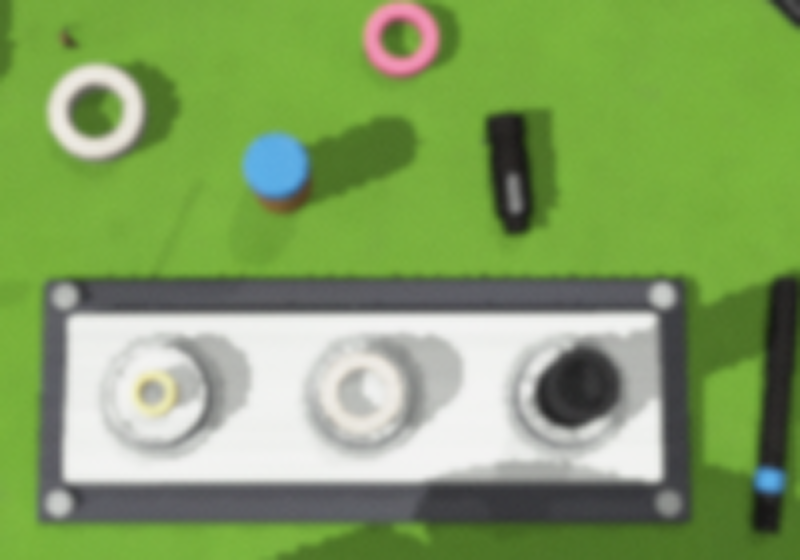

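View pics/sc.png

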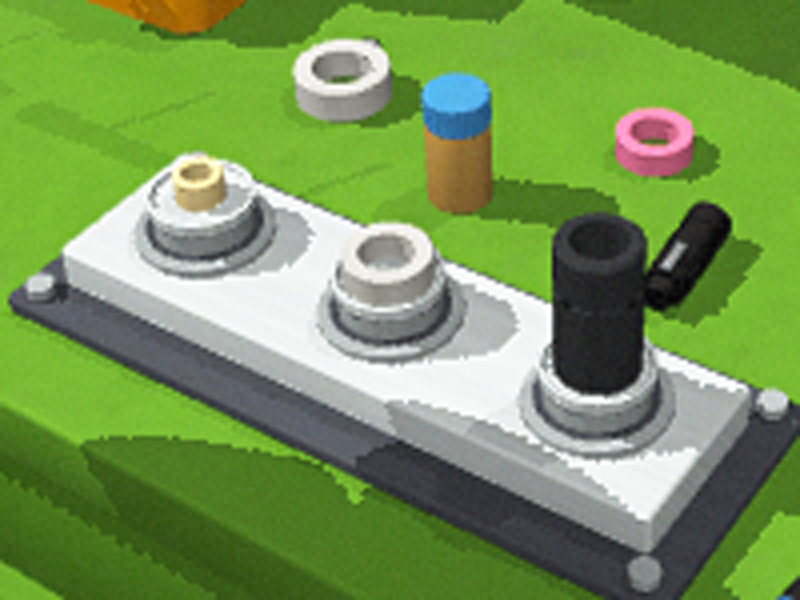

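Run:
```python
from h import *
import pickle
C=pickle.load(open('c0.pkl','rb'))
for n,px in (('top',((264,247),(316,246),(370,244))),('scene',((240,226),(288,244),(340,242)))):
    c=C[n];M=np.array(c['cam_to_world']);v,u=np.mgrid[:400,:640];d=c['depth']
    P=np.stack([(u-c['cx'])/c['f']*d,(v-c['cy'])/c['f']*d,d],-1)@M[:3,:3].T+M[:3,3]
    for (uu,vv),zl in zip(px,(.060,.060,.109)):
        m=np.zeros(d.shape,bool);m[vv-16:vv+17,uu-16:uu+17]=1
        m&=(d>0)&(P[...,2]>zl)&(P[...,2]<zl+.015)
        w=P[m][:,:2].astype(np.float32); k,rad=cv2.minEnclosingCircle(w)
        z=P[m][:,2]
        print(n,uu,m.sum(),'circ',np.round(k,4),round(rad*1e3,1),'mean',w.mean(0).round(4),'z',np.median(z).round(4),'rmin',(np.linalg.norm(w-np.array(k),axis=1).min()*1e3).round(1))
# lookalike sizes
c=C['top']
for w,(a,b) in {'white':(249,178),'pink':(325,160)}.items():
    hsv=cv2.cvtColor(c['color'],cv2.COLOR_RGB2HSV);h=hsv[b-18:b+19,a-18:a+19]
    m=~((h[...,0]>30)&(h[...,0]<75)&(h[...,1]>80)); x=np.where(m.any(0))[0]; print(w,'diam mm',(x[-1]-x[0]+1)*.9/c['f']*1e3)
```

```text
top 264 70 circ [0.4865 0.0662] 11.1 mean [0.4866 0.0659] z 0.0641 rmin 6.6
top 316 193 circ [ 0.489  -0.0336] 19.0 mean [ 0.4891 -0.0341] z 0.064 rmin 11.5
top 370 176 circ [ 0.4915 -0.1337] 17.5 mean [ 0.4911 -0.134 ] z 0.1134 rmin 11.0
scene 240 92 circ [0.4868 0.0661] 12.8 mean [0.4859 0.0647] z 0.0644 rmin 5.4
scene 288 247 circ [ 0.4892 -0.0344] 19.9 mean [ 0.4882 -0.0355] z 0.0643 rmin 9.4
scene 340 254 circ [ 0.4925 -0.1347] 18.7 mean [ 0.4904 -0.1356] z 0.1134 rmin 10.3
white diam mm 50.144083712916306
pink diam mm 38.109503621816394
```

Call:
{"name": "servo_tool", "arguments": {
  "motion": [
    [[0,0,0],0,0.68],
    [[0,0,0],0,0.68]
  ],
  "force": 30
}}

```text
time: 0.35
eef_pos: [0.1214, 0.51, 0.2303]
eef_rot: [[-0.973, 0.232, -0.001], [0.232, 0.973, -0.002], [0.0, -0.002, -1.0]]
force: [0.8, 0.5, -0.2]
finger_gap: 0.0518
```

Candidates for the broad ring: white ring at scene (275,199), about 50 mm; pink ring at (353,215), 38 mm; off-white ring in the middle seat at (288,250), 38 mm. The middle-seat ring is meant, because the pink one is excluded and it is the smaller of the other two; the enlarged crop confirms this. The sleeve stands on the right seat (340,258) and the brass small ring on the left seat (240,228).

Call:
{"name": "servo_tool", "arguments": {
  "motion": [
    [[-0.94,-1,0],0,0.68],
    [[-0.94,-1,0],0,0.68],
    [[-0.94,-1,0],0,0.68],
    [[-0.94,-1,0],0,0.68],
    [[-0.94,-1,0],0,0.68]
  ]
}}

```text
time: 0.98
eef_pos: [0.2081, 0.3586, 0.23]
eef_rot: [[-0.974, 0.228, -0.001], [0.228, 0.974, -0.002], [0.0, -0.002, -1.0]]
force: [0.3, -0.2, -0.3]
finger_gap: 0.0275
```

Call:
{"name": "servo_tool", "arguments": {
  "motion": [
    [[-0.94,-1,0],0,0.68],
    [[-0.94,-1,0],0,0.68],
    [[-0.94,-1,0],0,0.68],
    [[-0.94,-1,0],0,0.68],
    [[-0.94,-1,0],0,0.68]
  ]
}}

```text
time: 1.6
eef_pos: [0.2963, 0.2052, 0.2307]
eef_rot: [[-0.974, 0.227, 0.001], [0.227, 0.974, -0.001], [-0.001, -0.0, -1.0]]
force: [0.3, -0.3, -0.0]
finger_gap: 0.0272
```

Call:
{"name": "servo_tool", "arguments": {
  "motion": [
    [[-0.94,-1,0],0,0.68],
    [[-0.94,-1,0],0,0.68],
    [[-0.94,-1,0],0,0.68],
    [[-0.94,-1,0],0,0.68],
    [[-0.94,-1,0],0,0.68]
  ]
}}

```text
time: 2.22
eef_pos: [0.3848, 0.0514, 0.2316]
eef_rot: [[-0.974, 0.227, 0.004], [0.227, 0.974, -0.0], [-0.004, 0.001, -1.0]]
force: [0.6, 0.4, 0.0]
finger_gap: 0.0276
```

Call:
{"name": "servo_tool", "arguments": {
  "motion": [
    [[-0.95,-1,0.2],0,0.74],
    [[-0.95,-1,0.2],0,0.74],
    [[-0.95,-1,0.2],0,0.74],
    [[-0.95,-1,0.2],0,0.74],
    [[-0.95,-1,0.2],0,0.74]
  ]
}}

```text
time: 2.85
eef_pos: [0.4749, -0.1032, 0.207]
eef_rot: [[-0.974, 0.228, 0.006], [0.228, 0.974, -0.0], [-0.006, 0.001, -1.0]]
force: [-0.2, 0.6, 0.5]
finger_gap: 0.0221
```

Call:
{"name": "servo_tool", "arguments": {
  "motion": [
    [[-0.6,-0.7,0.5],0,0.74],
    [[0,0,0.3],0,0.74],
    [[0,0,0],0,0.74],
    [[0,0,0],0,0.74]
  ]
}}

```text
time: 3.35
eef_pos: [0.4858, -0.1249, 0.1861]
eef_rot: [[-0.973, 0.23, 0.005], [0.23, 0.973, 0.0], [-0.005, 0.001, -1.0]]
force: [-0.1, 0.1, 0.5]
finger_gap: 0.0222
```

Call:
{"name": "servo_tool", "arguments": {
  "motion": [
    [[-0.32,-0.32,0.7],0,0.74],
    [[0,0,0.7],0,0.74],
    [[0,0,0.7],0,0.74],
    [[0,0,0],0,0.74],
    [[0,0,0],0,0.74]
  ]
}}

```text
time: 3.98
eef_pos: [0.4933, -0.1348, 0.1309]
eef_rot: [[-0.974, 0.228, 0.007], [0.228, 0.974, -0.001], [-0.007, 0.001, -1.0]]
force: [-0.3, 0.3, -0.4]
finger_gap: 0.0225
```

Run:
```python
from h import *
c=cam('scene');cv2.imwrite('pics/s1.png',cv2.resize(c['color'][130:330,210:450],(720,600))[:,:,::-1])
s=r.get_state();print(s['eef_pos'],s['force'])
```

```text
[ 0.49323806 -0.13479115  0.13096884] [-0.53103277  0.02116536 -0.35597899]
```

View pics/s1.png

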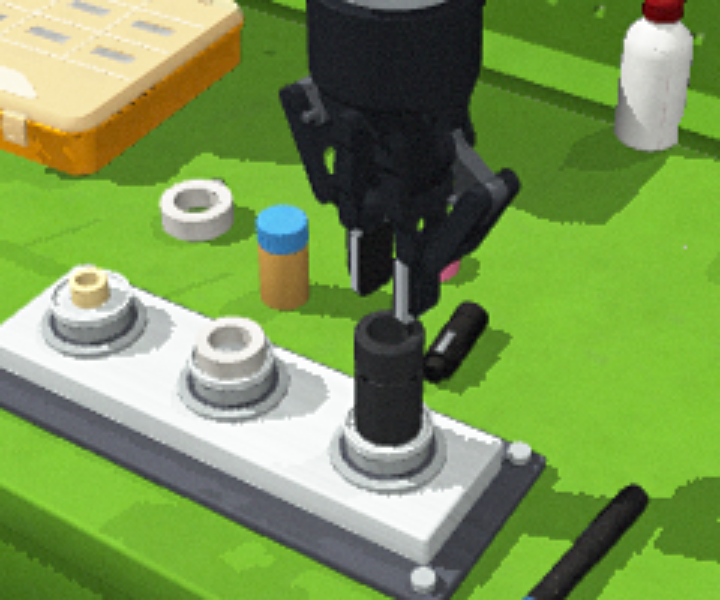

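Call:
{"name": "servo_tool", "arguments": {
  "motion": [
    [[0.04,0.02,0.2],0,0.74],
    [[0,0,0.2],0,0.74],
    [[0,0,0.1],0,0.74],
    [[0,0,0],0,0.74]
  ]
}}

```text
time: 4.53
eef_pos: [0.4931, -0.1343, 0.1186]
eef_rot: [[-0.974, 0.228, 0.009], [0.228, 0.974, -0.001], [-0.009, 0.001, -1.0]]
force: [-0.6, 0.0, 0.0]
finger_gap: 0.0222
```

Call:
{"name": "servo_tool", "arguments": {
  "motion": [
    [[0,0,0.06],0,0.74],
    [[0,0,0],0,0.74]
  ]
}}

```text
time: 4.78
eef_pos: [0.4933, -0.1344, 0.1171]
eef_rot: [[-0.974, 0.228, 0.009], [0.228, 0.974, -0.002], [-0.009, 0.0, -1.0]]
force: [-0.7, -0.2, 0.1]
finger_gap: 0.0222
```

Call:
{"name": "servo_tool", "arguments": {
  "motion": [
    [[0,0,0.06],0,0.74],
    [[0,0,0],0,0.74]
  ]
}}

```text
time: 5.03
eef_pos: [0.4933, -0.1344, 0.1156]
eef_rot: [[-0.974, 0.228, 0.009], [0.228, 0.974, -0.002], [-0.009, 0.0, -1.0]]
force: [-0.2, -0.1, -0.4]
finger_gap: 0.0223
```

Call:
{"name": "servo_tool", "arguments": {
  "motion": [
    [[0,0,0.04],0,0.74],
    [[0,0,0],0,0.74]
  ]
}}

```text
time: 5.28
eef_pos: [0.4934, -0.1344, 0.1146]
eef_rot: [[-0.974, 0.228, 0.009], [0.228, 0.974, -0.002], [-0.009, 0.0, -1.0]]
force: [0.2, 0.2, -0.4]
finger_gap: 0.0224
```

Call:
{"name": "servo_tool", "arguments": {
  "motion": [
    [[0,0,0.04],0,0.74],
    [[0,0,0],0,0.74]
  ]
}}

```text
time: 5.52
eef_pos: [0.4935, -0.1345, 0.1136]
eef_rot: [[-0.974, 0.228, 0.009], [0.228, 0.974, -0.002], [-0.009, 0.0, -1.0]]
force: [-0.9, -0.0, -0.3]
finger_gap: 0.0223
```

Call:
{"name": "servo_tool", "arguments": {
  "motion": [
    [[0,0,0.04],0,0.74],
    [[0,0,0],0,0.74]
  ]
}}

```text
time: 5.78
eef_pos: [0.4935, -0.1345, 0.1127]
eef_rot: [[-0.974, 0.228, 0.009], [0.228, 0.974, -0.002], [-0.01, 0.0, -1.0]]
force: [-0.8, -0.1, 0.9]
finger_gap: 0.0224
```

Call:
{"name": "servo_tool", "arguments": {
  "motion": [
    [[0,0,0.04],0,0.74],
    [[0,0,0],0,0.74]
  ]
}}

```text
time: 6.02
eef_pos: [0.4935, -0.1345, 0.1117]
eef_rot: [[-0.974, 0.228, 0.009], [0.228, 0.974, -0.002], [-0.01, 0.0, -1.0]]
force: [-0.1, -0.5, -0.3]
finger_gap: 0.0222
```

Call:
{"name": "servo_tool", "arguments": {
  "motion": [
    [[0,0,0.04],0,0.74],
    [[0,0,0],0,0.74]
  ]
}}

```text
time: 6.28
eef_pos: [0.4936, -0.1345, 0.1106]
eef_rot: [[-0.974, 0.228, 0.009], [0.228, 0.974, -0.002], [-0.01, 0.0, -1.0]]
force: [-0.1, -0.7, 1.2]
finger_gap: 0.0222
```

Call:
{"name": "servo_tool", "arguments": {
  "motion": [
    [[0,0,0.04],0,0.74],
    [[0,0,0],0,0.74]
  ]
}}

```text
time: 6.52
eef_pos: [0.4935, -0.1345, 0.1095]
eef_rot: [[-0.974, 0.228, 0.009], [0.228, 0.974, -0.002], [-0.01, 0.0, -1.0]]
force: [0.6, 0.8, 1.4]
finger_gap: 0.0223
```

Call:
{"name": "servo_tool", "arguments": {
  "motion": [
    [[0,0,0.04],0,0.74],
    [[0,0,0],0,0.74]
  ]
}}

```text
time: 6.78
eef_pos: [0.4935, -0.1345, 0.1085]
eef_rot: [[-0.974, 0.228, 0.009], [0.228, 0.974, -0.002], [-0.01, 0.0, -1.0]]
force: [-0.2, 0.3, 0.6]
finger_gap: 0.022
```

```bash
cat >> h.py <<'E'
def pts(c):
    M=np.array(c['cam_to_world']);v,u=np.mgrid[:400,:640];d=c['depth']
    P=np.stack([(u-c['cx'])/c['f']*d,(v-c['cy'])/c['f']*d,d],-1)@M[:3,:3].T+M[:3,3]
    P[d==0]=np.nan; return P
SE={'sleeve':(.4915,-.134),'broad':(.489,-.034),'small':(.4865,.066)}
def rims(c):
    P=pts(c); o={}
    for k,p in SE.items():
        R=np.hypot(P[...,0]-p[0],P[...,1]-p[1]); z=P[...,2]
        m=(R>.0235)&(R<.029)&(z>.038)&(z<.056); o[k]=(int(m.sum()),np.percentile(z[m],[50,75,90]).round(4).tolist())
    return o
E
python3 - <<'E'
from h import *
import pickle
C=pickle.load(open('c0.pkl','rb'))
for n in('scene','top'):print('before',n,rims(C[n]))
c=cam('scene');print('now',rims(c));cv2.imwrite('pics/s2.png',cv2.resize(c['color'][180:305,270:420],(720,600),interpolation=2)[:,:,::-1])
E
```

```text
before scene {'sleeve': (29, [0.0526, 0.0535, 0.0542]), 'broad': (40, [0.052, 0.0532, 0.054]), 'small': (44, [0.0522, 0.0535, 0.0544])}
before top {'sleeve': (21, [0.0484, 0.0526, 0.0529]), 'broad': (17, [0.0503, 0.054, 0.0544]), 'small': (17, [0.0509, 0.0526, 0.053])}
now {'sleeve': (32, [0.0474, 0.0479, 0.049]), 'broad': (40, [0.0529, 0.0541, 0.0548]), 'small': (49, [0.0528, 0.054, 0.0553])}
```

View pics/s2.png

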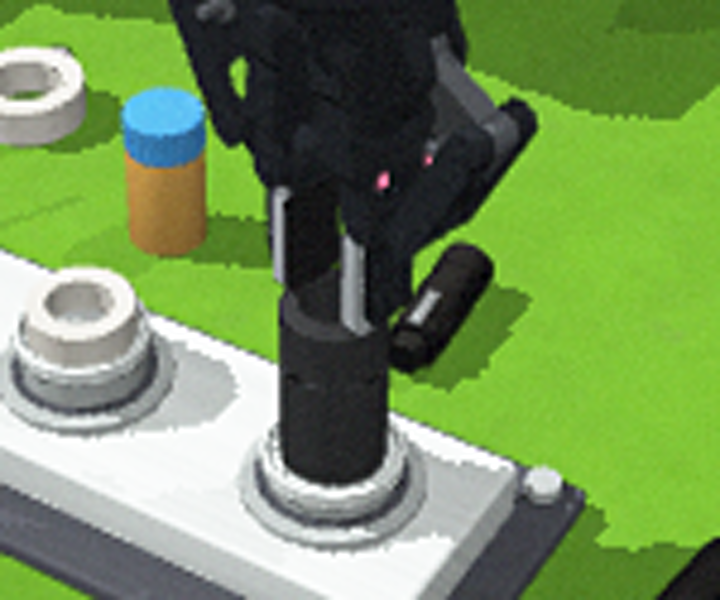

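Call:
{"name": "servo_tool", "arguments": {
  "motion": [
    [[0,0,-0.1],0,0.74],
    [[0,0,-0.5],0,0.74],
    [[0,0,-0.8],0,0.74],
    [[0,0,0],0,0.74]
  ]
}}

```text
time: 7.32
eef_pos: [0.4933, -0.1345, 0.1457]
eef_rot: [[-0.974, 0.228, 0.01], [0.228, 0.974, -0.002], [-0.01, 0.0, -1.0]]
force: [0.6, -0.0, 0.0]
finger_gap: 0.0227
```

Run:
```python
from h import *
c=cam('scene');print('now',rims(c));print(r.get_state()['eef_pos'],r.get_state()['force'])
```

```text
now {'sleeve': (33, [0.0471, 0.0482, 0.0488]), 'broad': (36, [0.0531, 0.0545, 0.0552]), 'small': (43, [0.0527, 0.0539, 0.0548])}
[ 0.49278866 -0.13422785  0.14484428] [-0.76020468  0.23038704 -0.33401163]
```

Call:
{"name": "servo_tool", "arguments": {
  "motion": [
    [[0.27,0.97,0],0,0.74],
    [[0.27,0.97,0],0,0.74],
    [[0.27,0.97,0],0,0.74],
    [[0.27,0.97,0],0,0.74],
    [[0,0,0],0,0.74]
  ]
}}

```text
time: 8.0
eef_pos: [0.4871, -0.031, 0.1424]
eef_rot: [[-0.973, 0.229, 0.006], [0.229, 0.973, -0.001], [-0.006, 0.001, -1.0]]
force: [0.2, -0.5, 0.6]
finger_gap: 0.0223
```

Call:
{"name": "servo_tool", "arguments": {
  "motion": [
    [[-0.1,-0.1,0.6],0,0.74],
    [[0,0,0.7],0,0.74],
    [[0,0,0.7],0,0.74],
    [[0,0,0.5],0,0.74],
    [[0,0,0],0,0.74]
  ]
}}

```text
time: 8.62
eef_pos: [0.4888, -0.0378, 0.074]
eef_rot: [[-0.973, 0.232, 0.003], [0.232, 0.973, -0.001], [-0.004, -0.001, -1.0]]
force: [-0.1, -0.2, 0.2]
finger_gap: 0.0222
```

Call:
{"name": "servo_tool", "arguments": {
  "motion": [
    [[0,0,0],0,0.74]
  ]
}}

```text
time: 8.75
eef_pos: [0.4889, -0.0382, 0.074]
eef_rot: [[-0.973, 0.232, 0.003], [0.232, 0.973, -0.001], [-0.004, -0.001, -1.0]]
force: [0.3, -0.1, -0.6]
finger_gap: 0.0218
```

Call:
{"name": "servo_tool", "arguments": {
  "motion": [
    [[0.04,0.15,0],0,0.74],
    [[0,0,0.1],0,0.74],
    [[0,0,0.1],0,0.74],
    [[0,0,0],0,0.74]
  ]
}}

```text
time: 9.25
eef_pos: [0.4899, -0.0342, 0.0699]
eef_rot: [[-0.973, 0.232, 0.006], [0.232, 0.973, -0.002], [-0.006, -0.001, -1.0]]
force: [-0.2, -0.2, 1.0]
finger_gap: 0.0222
```

Run:
```python
from h import *
c=cam('scene');print('now',rims(c));print(r.get_state()['eef_pos'],r.get_state()['force'])
cv2.imwrite('pics/s3.png',cv2.resize(c['color'][180:305,220:370],(720,600),interpolation=2)[:,:,::-1])
```

```text
now {'sleeve': (34, [0.0469, 0.0484, 0.0492]), 'broad': (36, [0.0523, 0.0536, 0.0544]), 'small': (46, [0.052, 0.0539, 0.0546])}
[ 0.48989497 -0.03415698  0.07003228] [ 0.58274677 -0.09498356  0.46951662]
```

View pics/s3.png

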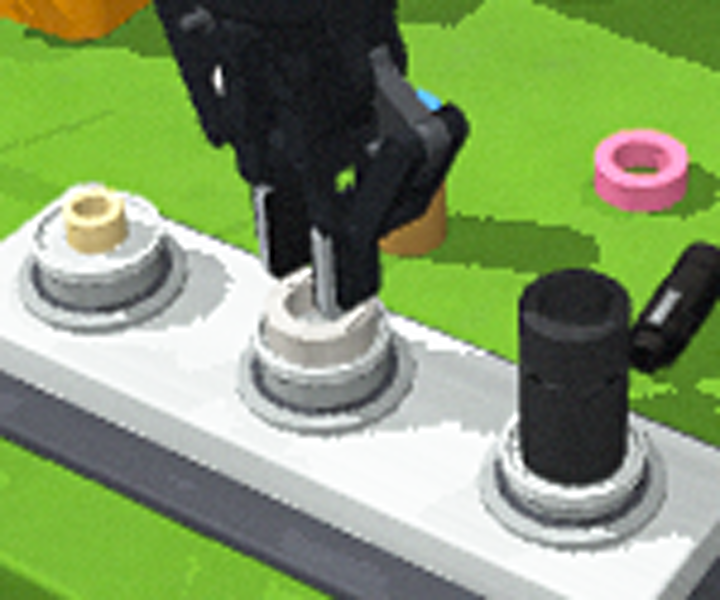

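Call:
{"name": "servo_tool", "arguments": {
  "motion": [
    [[0.04,0,0.08],0,0.74],
    [[0,0,0.04],0,0.74],
    [[0,0,0.04],0,0.74],
    [[0,0,0],0,0.74],
    [[0,0,0],0,0.74]
  ]
}}

```text
time: 9.93
eef_pos: [0.4889, -0.034, 0.0658]
eef_rot: [[-0.973, 0.232, 0.006], [0.232, 0.973, -0.002], [-0.006, -0.001, -1.0]]
force: [0.2, 0.2, 0.0]
finger_gap: 0.0225
```

Call:
{"name": "servo_tool", "arguments": {
  "motion": [
    [[0,0,0.04],0,0.74],
    [[0,0,0],0,0.74],
    [[0,0,0.04],0,0.74],
    [[0,0,0],0,0.74]
  ]
}}

```text
time: 10.42
eef_pos: [0.4891, -0.034, 0.0638]
eef_rot: [[-0.973, 0.232, 0.006], [0.232, 0.973, -0.002], [-0.007, -0.0, -1.0]]
force: [-0.1, -0.4, 0.5]
finger_gap: 0.0223
```

Call:
{"name": "servo_tool", "arguments": {
  "motion": [
    [[0,0,0.04],0,0.74],
    [[0,0,0],0,0.74],
    [[0,0,0.04],0,0.74],
    [[0,0,0],0,0.74]
  ]
}}

```text
time: 10.92
eef_pos: [0.4891, -0.034, 0.0619]
eef_rot: [[-0.973, 0.232, 0.007], [0.232, 0.973, -0.002], [-0.007, -0.001, -1.0]]
force: [0.1, -0.8, 0.8]
finger_gap: 0.0222
```

Run:
```python
from h import *
c=cam('scene');print('now',rims(c));print(r.get_state()['eef_pos'],r.get_state()['force'])
```

```text
now {'sleeve': (23, [0.0469, 0.0483, 0.0486]), 'broad': (29, [0.0502, 0.0513, 0.0522]), 'small': (46, [0.0518, 0.0538, 0.0548])}
[ 0.48912347 -0.03399767  0.06190685] [ 0.42106559 -0.32694574  1.48268377]
```

Sinking about 2 mm so far; 3 mm more.

Call:
{"name": "servo_tool", "arguments": {
  "motion": [
    [[0,0,0.04],0,0.74],
    [[0,0,0],0,0.74],
    [[0,0,0.04],0,0.74],
    [[0,0,0],0,0.74]
  ]
}}

```text
time: 11.48
eef_pos: [0.4891, -0.034, 0.0598]
eef_rot: [[-0.973, 0.232, 0.007], [0.232, 0.973, -0.002], [-0.007, -0.001, -1.0]]
force: [-0.1, 0.0, 1.5]
finger_gap: 0.0221
```

Call:
{"name": "servo_tool", "arguments": {
  "motion": [
    [[0,0,0.04],0,0.74],
    [[0,0,0],0,0.74],
    [[0,0,0],0,0.74]
  ]
}}

```text
time: 11.85
eef_pos: [0.4891, -0.034, 0.0587]
eef_rot: [[-0.973, 0.232, 0.006], [0.232, 0.973, -0.002], [-0.007, -0.001, -1.0]]
force: [-0.3, -0.1, 3.4]
finger_gap: 0.0222
```

Run:
```python
from h import *
c=cam('scene');print('now',rims(c));print(r.get_state()['eef_pos'],r.get_state()['force'])
```

```text
now {'sleeve': (39, [0.0468, 0.0485, 0.0492]), 'broad': (39, [0.0467, 0.048, 0.0498]), 'small': (37, [0.0519, 0.0537, 0.0547])}
[ 0.48914613 -0.03401678  0.05872616] [-0.86848871  0.39212372  2.58455297]
```

Call:
{"name": "servo_tool", "arguments": {
  "motion": [
    [[0,0,-0.1],0,0.74],
    [[0,0,-0.5],0,0.74],
    [[0,0,-0.8],0,0.74],
    [[0,0,0],0,0.74]
  ]
}}

```text
time: 12.4
eef_pos: [0.4891, -0.034, 0.0958]
eef_rot: [[-0.973, 0.232, 0.007], [0.232, 0.973, -0.002], [-0.007, -0.001, -1.0]]
force: [-0.5, -0.0, 0.6]
finger_gap: 0.0223
```

Call:
{"name": "servo_tool", "arguments": {
  "motion": [
    [[0.26,0.95,0],0,1],
    [[0.26,0.95,0],0,1],
    [[0.26,0.95,0],0,1],
    [[0.26,0.95,0],0,1],
    [[0,0,0],0,1]
  ]
}}

```text
time: 13.02
eef_pos: [0.4856, 0.0667, 0.0949]
eef_rot: [[-0.972, 0.233, 0.007], [0.233, 0.972, -0.002], [-0.007, -0.001, -1.0]]
force: [0.7, -0.8, -1.7]
finger_gap: -0.0002
```

Call:
{"name": "servo_tool", "arguments": {
  "motion": [
    [[0,0,0],0,1],
    [[0,0,0],0,1],
    [[0,0,0],0,1]
  ]
}}

```text
time: 13.4
eef_pos: [0.4855, 0.0652, 0.0946]
eef_rot: [[-0.972, 0.235, 0.007], [0.235, 0.972, -0.003], [-0.007, -0.001, -1.0]]
force: [-0.1, 0.6, 0.4]
finger_gap: -0.0001
```

Run:
```python
from h import *
c=cam('scene');print('now',rims(c));s=r.get_state();print(s['eef_pos'],s['force'],s['finger_gap'])
d=np.array([.4866,.0661])-s['eef_pos'][:2];print('tool units',s['eef_rot'][:2,:2].T@d/.025)
cv2.imwrite('pics/s4.png',cv2.resize(c['color'][150:310,190:390],(750,600),interpolation=2)[:,:,::-1])
```

```text
now {'sleeve': (25, [0.0469, 0.0483, 0.0487]), 'broad': (34, [0.0471, 0.0481, 0.049]), 'small': (46, [0.0522, 0.0533, 0.0546])}
[0.48555591 0.06517602 0.09458849] [-0.26645617  0.5661147   0.76826219] -0.0006689349529437988
tool units [-0.03192457  0.04572711]
```

View pics/s4.png

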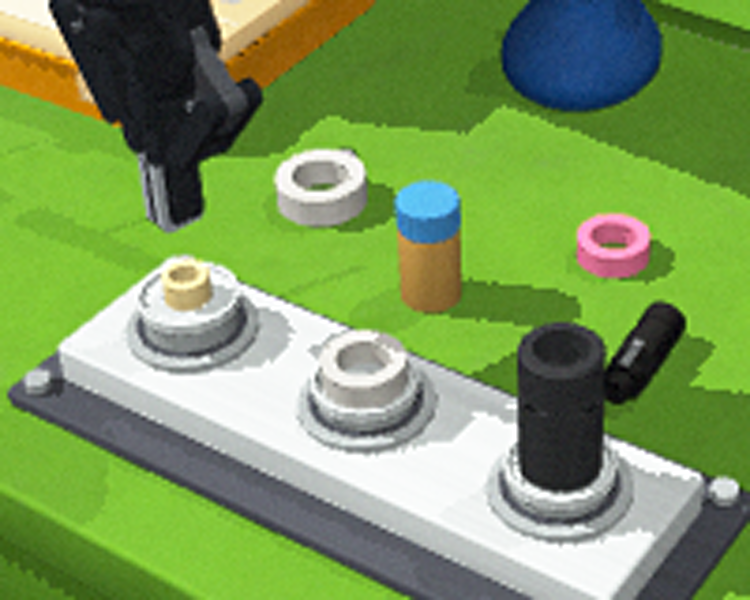

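Call:
{"name": "servo_tool", "arguments": {
  "motion": [
    [[-0.03,0.05,0.4],0,1],
    [[0,0,0.3],0,1],
    [[0,0,0.2],0,1],
    [[0,0,0],0,1],
    [[0,0,0],0,1]
  ]
}}

```text
time: 14.08
eef_pos: [0.4865, 0.0658, 0.07]
eef_rot: [[-0.972, 0.235, 0.006], [0.235, 0.972, -0.003], [-0.006, -0.002, -1.0]]
force: [-1.0, 0.1, 0.2]
finger_gap: 0.0001
```

Run:
```python
from h import *
c=cam('scene');print('now',rims(c));s=r.get_state();print(s['eef_pos'],s['force'],s['finger_gap'])
d=np.array([.4866,.0661])-s['eef_pos'][:2];print('tool units',s['eef_rot'][:2,:2].T@d/.025)
cv2.imwrite('pics/s5.png',cv2.resize(c['color'][170:270,190:315],(750,600),interpolation=2)[:,:,::-1])
```

```text
now {'sleeve': (27, [0.0471, 0.0483, 0.0488]), 'broad': (35, [0.0467, 0.0481, 0.0486]), 'small': (50, [0.0521, 0.054, 0.055])}
[0.48647677 0.06577034 0.07000637] [-0.01592809 -0.35814736 -0.48490214] 4.09431362325271e-05
tool units [-0.00168802  0.01397591]
```

View pics/s5.png

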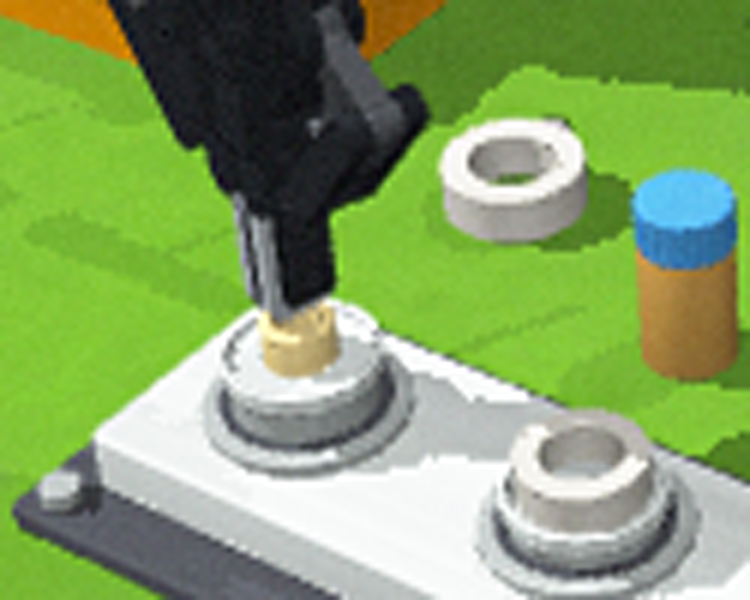

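Call:
{"name": "servo_tool", "arguments": {
  "motion": [
    [[0,0,0.08],0,1],
    [[0,0,0.06],0,1],
    [[0,0,0],0,1],
    [[0,0,0],0,1]
  ]
}}

```text
time: 14.62
eef_pos: [0.4868, 0.0658, 0.0667]
eef_rot: [[-0.972, 0.235, 0.007], [0.235, 0.972, -0.003], [-0.007, -0.001, -1.0]]
force: [0.6, 0.5, 0.3]
finger_gap: -0.0001
```

Call:
{"name": "servo_tool", "arguments": {
  "motion": [
    [[0,0,0.04],0,1],
    [[0,0,0],0,1],
    [[0,0,0.04],0,1],
    [[0,0,0],0,1]
  ]
}}

```text
time: 15.12
eef_pos: [0.4869, 0.0658, 0.0646]
eef_rot: [[-0.972, 0.235, 0.007], [0.235, 0.972, -0.003], [-0.007, -0.001, -1.0]]
force: [0.1, -0.4, 0.3]
finger_gap: 0.0002
```

Call:
{"name": "servo_tool", "arguments": {
  "motion": [
    [[0,0,0.04],0,1],
    [[0,0,0],0,1],
    [[0,0,0.04],0,1],
    [[0,0,0],0,1]
  ]
}}

```text
time: 15.62
eef_pos: [0.487, 0.0658, 0.0628]
eef_rot: [[-0.972, 0.235, 0.007], [0.235, 0.972, -0.003], [-0.008, -0.001, -1.0]]
force: [-0.3, -0.3, 0.7]
finger_gap: -0.0002
```

Run:
```python
from h import *
c=cam('scene');print('now',rims(c));s=r.get_state();print(s['eef_pos'],s['force'],s['finger_gap'])
```

```text
now {'sleeve': (35, [0.0472, 0.0483, 0.0494]), 'broad': (36, [0.0463, 0.0481, 0.0483]), 'small': (41, [0.0513, 0.0525, 0.0533])}
[0.4870333  0.06577433 0.06279248] [ 0.23646825 -0.08846648 -0.21507806] -4.29592952356484e-05
```

Call:
{"name": "servo_tool", "arguments": {
  "motion": [
    [[0,0,0.04],0,1],
    [[0,0,0],0,1],
    [[0,0,0.04],0,1],
    [[0,0,0],0,1]
  ]
}}

```text
time: 16.18
eef_pos: [0.487, 0.0658, 0.0608]
eef_rot: [[-0.972, 0.235, 0.007], [0.235, 0.972, -0.003], [-0.008, -0.001, -1.0]]
force: [-0.7, -0.2, 2.0]
finger_gap: -0.0
```

Call:
{"name": "servo_tool", "arguments": {
  "motion": [
    [[0,0,0.04],0,1],
    [[0,0,0],0,1],
    [[0,0,0.04],0,1],
    [[0,0,0],0,1],
    [[0,0,0],0,1]
  ]
}}

```text
time: 16.8
eef_pos: [0.4871, 0.0658, 0.0586]
eef_rot: [[-0.972, 0.235, 0.007], [0.235, 0.972, -0.003], [-0.008, -0.001, -1.0]]
force: [-1.2, -0.1, 4.2]
finger_gap: -0.0001
```

Run:
```python
from h import *
c=cam('scene');print('now',rims(c));s=r.get_state();print(s['eef_pos'],s['force'],s['finger_gap'])
```

```text
now {'sleeve': (31, [0.0462, 0.0481, 0.0493]), 'broad': (30, [0.0471, 0.0485, 0.0492]), 'small': (47, [0.0467, 0.0481, 0.0489])}
[0.48705838 0.06578388 0.05860948] [-0.91638101  0.98795945  2.63337341] -0.0003322990376495547
```

All three rims now read about 48 mm, against 53–54 mm at the start. Next: retreat and check.

Call:
{"name": "servo_tool", "arguments": {
  "motion": [
    [[0,0,-0.1],0,1],
    [[0,0,-0.5],0,1],
    [[0,0,-0.8],0,1],
    [[0,0,-0.8],0,1],
    [[0,0,-0.8],0,1]
  ]
}}

```text
time: 17.48
eef_pos: [0.4857, 0.066, 0.1367]
eef_rot: [[-0.972, 0.235, 0.005], [0.235, 0.972, -0.003], [-0.006, -0.002, -1.0]]
force: [-0.3, 0.3, -1.3]
finger_gap: 0.0
```

Call:
{"name": "servo_tool", "arguments": {
  "motion": [
    [[0.7,0.7,-0.8],0,1],
    [[0.7,0.7,0],0,1],
    [[0.7,0.7,0],0,1],
    [[0,0,0],0,1],
    [[0,0,0],0,1]
  ]
}}

```text
time: 18.1
eef_pos: [0.4486, 0.1306, 0.1626]
eef_rot: [[-0.972, 0.236, 0.013], [0.236, 0.972, -0.003], [-0.013, 0.0, -1.0]]
force: [0.5, 0.7, 0.7]
finger_gap: 0.0
```

Run:
```python
from h import *
c=cam('scene');print('now',rims(c));t=cam('top');print('top',rims(t));s=r.get_state();print(s['eef_pos'],s['force'])
for n,q in(('s',c),('t',t)):
    P=pts(q)
    for k,p in SE.items():
        R=np.hypot(P[...,0]-p[0],P[...,1]-p[1]);z=P[...,2];lo=.1 if k=='sleeve' else .0545
        m=(R<.021)&(z>lo)&(z<lo+.02);print(n,k,m.sum(),np.median(z[m]).round(4),P[m].mean(0).round(4))
cv2.imwrite('pics/s6.png',cv2.resize(c['color'][150:350,190:440],(750,600),interpolation=2)[:,:,::-1])
```

```text
now {'sleeve': (30, [0.0467, 0.0479, 0.0492]), 'broad': (36, [0.0459, 0.0474, 0.0488]), 'small': (38, [0.0478, 0.0488, 0.0497])}
top {'sleeve': (24, [0.0445, 0.0471, 0.0477]), 'broad': (24, [0.0454, 0.048, 0.0488]), 'small': (26, [0.0442, 0.0462, 0.0479])}
[0.44853526 0.13037601 0.16227481] [-0.56910097  0.14732419  0.08667206]
s sleeve 321 0.1076 [ 0.4899 -0.1358  0.1065]
s broad 258 0.0589 [ 0.4883 -0.0358  0.0585]
s small 90 0.0587 [0.4862 0.0646 0.0583]
t sleeve 183 0.1081 [ 0.4915 -0.1334  0.1079]
t broad 189 0.0586 [ 0.4893 -0.034   0.0585]
t small 62 0.0583 [0.4867 0.066  0.0584]
```

View pics/s6.png

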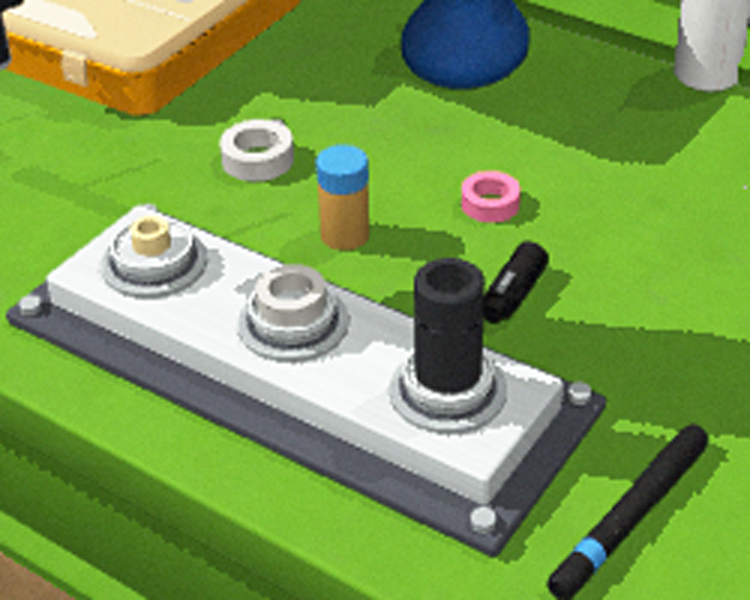

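All three parts are about 5.5 mm down and upright, and the bystanders are where they were.

```bash
python3 -c "
from rig import r
print(r.finish_job())"
```

```text
the job is handed in; nothing more can be done
None
```

I pressed the sleeve (right seat), then the broad ring (middle seat), then the small ring (left seat), and handed the job in at about 18 s. For the sleeve and broad ring I straddled the rim with the jaws about 22 mm apart; for the small ring I used shut fingers.

**Depth:** in the last top-camera check, the sleeve's top had gone from 113.4 to 108.1 mm and the two rings' tops from about 64 to 58.5 mm. Each part sank about 5.3–5.8 mm of the 18 mm travel. The scene camera agreed to within about 1 mm.

**State at hand-in:** all three parts were upright in their seats. The vial, connector, marker and look-alike rings looked undisturbed, and the gripper was clear.

**Force:** the reading is noisy by about 1 N and hardly showed the first contact, so I judged depth from the tool height and the camera depth. The highest reading was about 4 N.

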